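# Tuck the flap of the wrapping-paper holder under its lip

## Robot

A 7-joint arm with a two-finger parallel gripper is mounted at the origin on a cart in front of the work surface, level with it; the furniture and walls round the work are solid. World frame = base frame: x ahead of the robot, y to its left, z up, the work surface at z = 0. Lengths are in m, angles in rad, forces in N, time in s.
With the tool pointing down it reaches from about 0.4 to 0.85 m from the base axis. Payload 4.5 kg.
Tool frame: the origin (TCP) lies between the finger pads; the fingertips stand 11 mm ahead of it and the grasp point (between the pads) lies 8 mm behind it (r.tip_reach is the distance from the TCP to the fingertips, in m); x points along the fingers, y is the direction in which the jaws open and shut, and the axes are right-handed (so a half turn about x gives the same grasp; the last joint's range is limited). The gripper opens to 88 mm and grips with 3 to 60 N. Pads are 18 mm wide; open, the fingers measure 123 mm over their backs; the gripper's body (75 mm by 187 mm) begins 45 mm behind the grasp point.
Start: joints at [1.146, 0.689, -0.195, 1.565, 0.157, 0.902, -0.215], TCP at [0.277, -0.56, 0.211] pointing down, gripper open.
Joint ranges: [-3.01, 3.01], [-0.46, 2.08], [-1.47, 1.51], [0.13, 2.56], [-1, 4.14], [0.04, 2.09], [-2.66, 2.66]. Speed limits (rad/s): [2.57, 2.57, 3.14, 3.14, 3.14, 3.14, 3.14].

## Interface

Orientations are given as a unit quaternion [x, y, z, w].
In Python, from plant import r gives the robot as it stands.
- The arm moves only by the tool drive_tool, never from a script. Its argument "deltas" is a list of rows, each a list of 3 entries, a list of its own where there are three numbers: the turn, a rotation vector about the tool's x, y, z in degrees, then the shift along the tool's x, y, z in cm, then the finger opening in cm, from 0 to 8.81. A call has 1 to 12 rows; each row shifts and turns the commanded pose from where the row before left it, along the tool's axes as they then stand; what a row does not reach is not made up. A row lasts 1/12 s, in which the tool goes at most 41.7 mm and 7.16 degrees, less where a joint would pass 70% of its speed; a pose out of reach is approached as far as the arm can. A call is refused whole if a number of a shift passes 4.17 or a number of a turn 7.16, either way. A call with a gripper value outside its range is refused whole. The fingers move at their own pace and stop on an object; "force" is the grip in N (left out, the last holds). Time passes only in rows, so rows that do not move let the fingers close. It gives the time, the measured TCP pose, the force and the opening at its end, in the units of the state.
- r.get_state(): the state, without advancing time (a new reading comes with each control period).
- r.snapshot(name): name is "scene" or "top" or "wrist"; returns a dict with "color" (400x640x3 uint8, red, green, blue), "fov_y" (degrees; the focal length in pixels is half the picture's height over the tangent of half this angle, whatever the lens; pixels are square), "cx", "cy" (the principal point, pixels), "extrinsics" (4x4, takes a point from world to camera coordinates); the wrist camera has in their place "tool_from_camera" (4x4, takes a point from camera to tool coordinates, whose origin is the TCP and whose axes are the tool frame's). Camera axes: x right, y up, looking along -z (the intrinsics and any distortion apply to the point x, -y, -z); pixel columns grow to the right and rows downward; lengths in m; the calibration is good to about 2 mm. A picture is of the moment at which its call begins: read the wrist's pose just before it. There is no depth.
- r.finish_job(): hands the job in, once; it reports no verdict.
The state is a dict: "clock": time; "q": joint angles; "qd": joint speeds; "joint_torque": joint torques, N m; "tool_pos": TCP position; "eef_rot": TCP orientation; "contact_force": force on the tool from outside, world axes, zero at the start; "moment": the same for the moment, N m; "opening": opening from 0.0 (shut) to 1.0 (fully open).
Only numpy, scipy, OpenCV 4.12 (cv2) and the standard library are available. Lean on these libraries where they do the work, as an engineer would, in place of code of your own. Each camera call takes 0.05 s, during which the arm holds its last target. There are 200 camera calls.

## Task

Close the wrapping-paper holder with the fingertips: fold its standing steel flap down over the paper, then, pushing gently on its finger ridge, slide it forward fully home so that its free edge is tucked beneath the steel lip and stays down by itself when you let go. Do not pinch or force the flap, leave the cheeses round it where they are, and finish clear of everything.

Things in the scene. Friction and masses are not known exactly. Their poses are not given: they have to be found in the camera images.
- paper_holder: Wrapping-paper holder, fixed to the counter: pale wooden board 176 x 106 x 8 mm with a stack of white sheets (top at z = 13), a steel flap hinged across its near end, a bent steel lip across its far end. Origin: centre of the board's underside; x runs from the hinge towards the lip, y along the hinge, z up.
- hinge_line (a point): Middle of the hinge line: x = -75, y = 0, z = 18 mm in the holder's frame, axes as the holder's. The hinge rod runs along y between two blocks at y = +-47 mm, up to z = 27.
- lip_mouth (a point): Middle of the retaining lip's mouth, at the height of its underside: x = 48, y = 0, z = 26 mm in the holder's frame, axes as the holder's. The lip spans y = -48 to 48 and x = 53 to 73, underside z = 26, top z = 30, closed behind by an upright strip at x = 70 to 74; its mouth has a small upturned rim at x = 47 to 54, up to z = 33.
- flap_hinge (a joint): Turn of the flap about the hinge line, rad: 0 = flat over the paper (firm stop), 1.57 = upright, stop at 1.7; 1.2 to 1.5 at the start. A light spring (net of its weight about 0.1 N m when flat; friction 0.035 N m) lifts the flap back up when nothing holds it; holding it flat takes 1 to 3 N. Let up beneath the lip, it rests against the lip's underside at about 0.045.
- flap (a joint): Slide of the flap on its slotted hinge, along the flap away from the hinge, m: 0 = drawn back (as at the start), 0.020 = stop. Friction 3 N: it stays where it is left. Flat at slide 0, the free edge is at x = 45 mm in the holder's frame, just short of the lip; at 0.020 it is at x = 65, inside. Slid out before it is flat, the flap lands on top of the lip.
- flap_ridge (a point): Middle of the top of the short finger ridge in mid-width of the flap's outer face (the upper face when flat): a bar 8 mm thick, 44 mm long, parallel to the hinge, 11 mm proud of the face. Its middle lies 96 mm plus the slide from the hinge line, its near side 92 mm plus the slide. Axes: x along the flap away from the hinge, z out of the outer face.
- flap_edge (a point): Middle of the flap's free edge, half-way through its thickness: 120 mm plus the slide from the hinge line; axes as flap_ridge. The flap is a steel plate 82 mm wide (along the hinge), 4 mm thick, with its mid-plane through the hinge line: flat, its top is at z = 20 mm in the holder's frame.
- pyramid: Bystander, loose: a pale truncated-pyramid cheese, 76 x 78 x 80 mm high, standing to the left of the holder. Origin: centre of its underside.
- drum: Bystander, loose: a pale upright drum-shaped cheese, 62 x 63 x 72 mm high, standing to the left of the holder. Origin: centre of its underside.
- brick: Bystander, loose: a grey tapered block of cheese, 57 x 63 x 54 mm high, standing to the left of the holder. Origin: centre of its underside.

How it is judged:
On the way, in this order (a step that is already met when the one before it is completed fails the run):
1. the flap is folded flat over the paper in front of the lip, its edge not yet beneath it (value of joint flap_hinge below 0.09 rad and value of joint flap below 0.008 m), for 0.1 s.
2. the flap's edge is beneath the lip (value of joint flap_hinge below 0.09 rad and value of joint flap above 0.014 m), for 0.2 s.
At the end, for the whole second after the job is handed in: The flap lies beneath the lip: turned less than 0.09 rad from flat (on top of the lip it would stand at more than 0.1), slid at least 14 mm of its 20 mm towards the lip (its edge at least 11 mm inside the mouth), and at rest with nothing touching it (all of step 2 and angular speed of flap_hinge below 0.1 rad/s).
It fails at once if the flap is pinched or forced (more than 35 N from the fingers) (contact force between the fingers and flap above 35 N).
It fails at once if a cheese beside the holder is moved or lifted by more than 15 mm (distance of any of pyramid, drum, brick from where it was at the start of the episode above 0.015 m).
It also fails if it takes over 38 s, if anything falls off the work surface, if the arm or the gripper's body presses on something with over 40 N, if the wrist force passes 120 N, or if a joint passes its speed limit or range.

## Working session

There is one attempt and no reset: what is moved stays moved. The work goes in short steps, Python scripts to look and compute and a tool call to move; the robot and the scene stay as the last step left them, time stands still between calls to the robot, and variables do not carry over. Pictures are saved under pics/ and viewed, about 8 in all and at most 12, crops included, and the job is handed in when it is done.

Besides the shell and the picture viewer there is one more tool, called by a JSON object that holds its "op" and its "data". drive_tool: Moves the arm, as the interface text tells. Its arguments: {"type":"object","properties":{"deltas":{"type":"array","items":{"type":"array"}},"force":{"type":"number"}},"required":["deltas"]}

```bash
mkdir -p pics; python3 - <<'E'
from plant import r
import cv2,numpy as np
for n in("scene","top"):
    s=r.snapshot(n); cv2.imwrite(f"pics/{n}0.png",s["color"][:,:,::-1])
    print(n,s["fov_y"],s["cx"],s["cy"],np.round(s["extrinsics"],4).tolist(),[k for k in s])
st=r.get_state();print(st["clock"],st["tool_pos"],st["eef_rot"],r.tip_reach)
E
```

```text
scene 44.194825109058954 328.14986837994695 200.28396911070018 [[0.6839, -0.7295, 0.0054, -0.2053], [0.5841, 0.552, 0.595, -0.4905], [-0.4371, -0.4038, 0.8037, -0.5505], [0.0, 0.0, 0.0, 1.0]] ['color', 'fov_y', 'cx', 'cy', 'extrinsics']
top 57.34179210926814 324.85732733222574 205.76961851506107 [[0.0097, -0.9999, 0.011, 0.2476], [0.9968, 0.0106, 0.0795, -0.5643], [-0.0796, 0.0102, 0.9968, -0.8585], [0.0, 0.0, 0.0, 1.0]] ['color', 'fov_y', 'cx', 'cy', 'extrinsics']
0.1 [ 0.27647713 -0.5598674   0.20982038] [-0.68840856 -0.16133291  0.6887516  -0.16027033] 0.011
```

View pics/scene0.png

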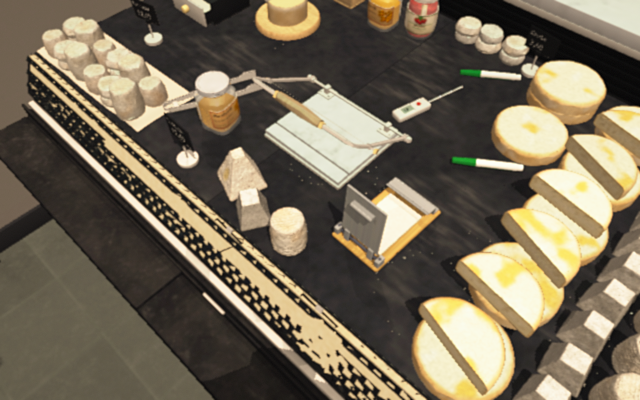

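View pics/top0.png

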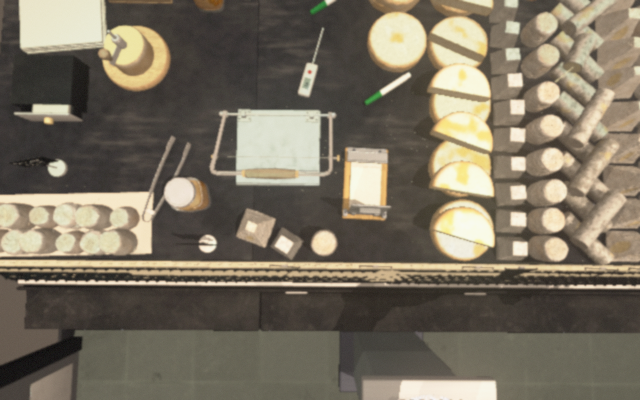

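The scene view shows the holder at about (388,225), with its flap upright, and the cheeses to its left. In the top view it is at about (366,184), with the hinge end near row 212. I'll enlarge both.

```bash
python3 - <<'E'
import cv2
t=cv2.imread("pics/top0.png")[140:260,310:400];s=cv2.imread("pics/scene0.png")[170:280,320:450]
cv2.imwrite("pics/c1.png",cv2.resize(t,None,fx=5,fy=5,interpolation=2))
cv2.imwrite("pics/c2.png",cv2.resize(s,None,fx=5,fy=5,interpolation=2))
E
```

```text
(no output)
```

View pics/c1.png

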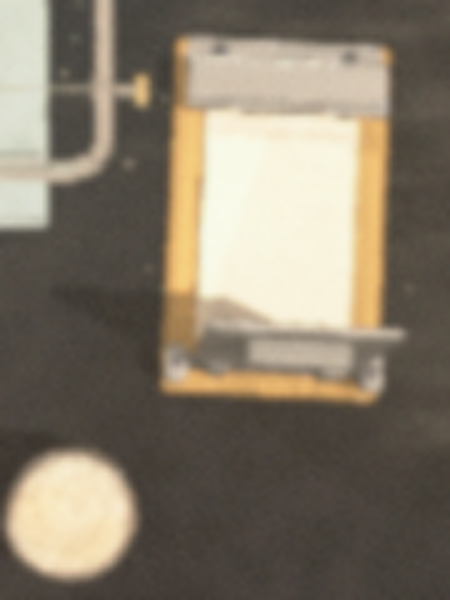

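View pics/c2.png

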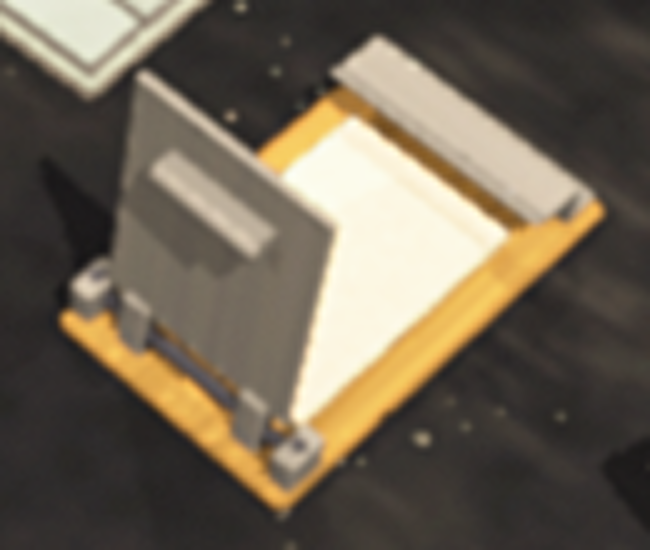

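The top crop shows the board corners at (177,38), (391,47), (161,392) and (378,404). The flap's free edge runs from (205,327) to (405,335). In the scene crop the board corners are (62,316), (285,500) and (605,207), with the flap's top corners at (142,72) and (335,230).

```bash
cat > h.py <<'E'
import numpy as np
def proj(s,P):
    P=np.atleast_2d(P);c=(s["extrinsics"]@np.c_[P,np.ones(len(P))].T).T
    f=200/np.tan(np.radians(s["fov_y"]/2))
    return np.c_[s["cx"]-f*c[:,0]/c[:,2], s["cy"]+f*c[:,1]/c[:,2]]
def model(p):
    x,y,a,th=p
    loc=[(-88,53,8),(-88,-53,8),(88,53,8),(88,-53,8)]
    for sy in(41,-41): loc.append((-75+120*np.cos(th),sy,18+120*np.sin(th)))
    L=np.array(loc,float)/1000
    return np.c_[x+L[:,0]*np.cos(a)-L[:,1]*np.sin(a), y+L[:,0]*np.sin(a)+L[:,1]*np.cos(a), L[:,2]]
E
python3 - <<'E'
from plant import r
from h import *
from scipy.optimize import least_squares
T=r.snapshot("top");S=r.snapshot("scene")
cv=lambda uv,o:(np.array(uv)+.5)/5-.5+o
t=cv([(161,390),(378,402),(177,38),(391,47),(205,327),(405,335)],(310,140))
s=cv([(62,316),(285,500),(605,207),(142,72),(335,230)],(320,170))
def res(p):
    M=model(p); return np.r_[(proj(T,M)-t).ravel(),(proj(S,M[[0,1,3,4,5]])-s).ravel()]
o=least_squares(res,[.55,.2,0,1.4]);print(o.x);print(np.round(res(o.x).reshape(-1,2),1).tolist())
# separate fits for consistency
for f in(lambda p:res(p)[:12],lambda p:res(p)[12:]): print(least_squares(f,o.x).x)
print(np.round(model(o.x),3).tolist())
f=200/np.tan(np.radians(T["fov_y"]/2))
for n,uv,z in(("drum",(323,242),.072),("brick",(286,243),.054),("pyr",(256,228),.08)):
    print(n,least_squares(lambda q:(proj(T,[*q,z])-uv).ravel(),[.5,.2]).x)
from scipy.spatial.transform import Rotation as R
st=r.get_state();print(st["tool_pos"],np.round(R.from_quat(st["eef_rot"]).as_matrix(),3).tolist(),st["clock"],st["contact_force"])
E
```

```text
[ 0.62012217  0.15553426 -0.03951227  1.50535115]
[[-0.1, 0.0], [-0.1, -0.2], [-0.1, -0.6], [-0.2, -0.2], [0.8, -0.0], [-0.0, 0.4], [-0.7, -0.2], [-0.3, 1.4], [0.9, -0.4], [-0.8, -0.1], [0.5, -0.6]]
[ 0.6195189   0.15563268 -0.04071222  1.49751942]
[ 0.62060931  0.15547852 -0.03890294  1.51171352]
[[0.534, 0.212, 0.008], [0.53, 0.106, 0.008], [0.71, 0.205, 0.008], [0.706, 0.099, 0.008], [0.555, 0.199, 0.138], [0.551, 0.117, 0.138]]
drum [0.47595091 0.2571978 ]
brick [0.47251585 0.34191494]
pyr [0.50572366 0.40682594]
[ 0.27658697 -0.5600261   0.21003026] [[-0.001, 0.443, -0.897], [0.001, -0.897, -0.443], [-1.0, -0.001, 0.0]] 0.2 [-0.20005074 -0.02713671  0.19252188]
```

Holder fitted at (0.620, 0.156) with yaw −2.3° and hinge at about 1.5 rad; the two cameras agree to about 1 mm. My plan is to open the fingers 5.4 cm so they straddle the ridge, push the flap over and hold it flat. Then I'll close the fingers behind the ridge and push it forward.

{"op": "drive_tool", "data": {"deltas": [[[5.72,0,0],[0,0,0],5.4],[[5.72,0,0],[0,0,0],5.4],[[5.72,0,0],[0,0,0],5.4],[[5.72,0,0],[0,0,0],5.4],[[5.72,0,0],[0,0,0],5.4],[[0,0,0],[0,-3,-0.87],5.4],[[0,0,0],[0,-3,-0.87],5.4],[[0,0,0],[0,-3,-0.87],5.4],[[0,0,0],[0,-3,-0.87],5.4],[[0,0,0],[0,-3,-0.87],5.4],[[0,0,0],[0,-3,-0.87],5.4],[[0,0,0],[0,-3,-0.87],5.4]]}}

```text
clock: 1.2
tool_pos: [0.3464, -0.3515, 0.2105]
eef_rot: [0.707, -0.014, -0.707, -0.014]
contact_force: [-0.4, 0.2, -0.4]
opening: 0.612
```

{"op": "drive_tool", "data": {"deltas": [[[0,0,0],[0,-3,-0.87],5.4],[[0,0,0],[0,-3,-0.87],5.4],[[0,0,0],[0,-3,-0.87],5.4],[[0,0,0],[0,-3,-0.87],5.4],[[0,0,0],[0,-3,-0.87],5.4],[[0,0,0],[0,-3,-0.87],5.4],[[0,0,0],[0,-3,-0.87],5.4],[[0,0,0],[0,-3,-0.87],5.4],[[0,0,0],[0,-3,-0.87],5.4],[[0,0,0],[0,-3,-0.87],5.4],[[0,0,0],[0,-3,-0.87],5.4],[[0,0,0],[0,-3,-0.87],5.4]]}}

```text
clock: 2.2
tool_pos: [0.4652, 0.0041, 0.2106]
eef_rot: [0.707, -0.014, -0.707, -0.014]
contact_force: [-0.4, -0.3, 0.3]
opening: 0.615
```

{"op": "drive_tool", "data": {"deltas": [[[0,0,0],[0,-2.6,-0.73],5.4],[[0,0,0],[0,-2.6,-0.73],5.4],[[0,0,0],[0,-2.6,-0.73],5.4],[[0,0,0],[0,-2.6,-0.73],5.4],[[0,0,0],[0,-2.6,-0.73],5.4],[[0,0,0],[0,-2.6,-0.73],5.4],[[0,0,0],[2.4,0,0],5.4],[[0,0,0],[2.4,0,0],5.4],[[0,0,0],[2.4,0,0],5.4],[[0,0,0],[2.4,0,0],5.4],[[0,0,0],[0,0,0],5.4],[[0,0,0],[0,0,0],5.4]]}}

```text
clock: 3.2
tool_pos: [0.5143, 0.1564, 0.1139]
eef_rot: [-0.706, 0.015, 0.708, 0.014]
contact_force: [0.1, -0.1, 1.3]
opening: 0.618
```

```bash
python3 - <<'E'
from plant import r
import cv2,numpy as np
s=r.snapshot("wrist")["color"];q=r.snapshot("scene")["color"][130:290,290:450]
cv2.imwrite("pics/w1.png",np.hstack([s,cv2.resize(q,(400,400))])[:,:,::-1][:, 240:])
st=r.get_state();print(st["tool_pos"],st["clock"])
E
```

```text
[0.51592088 0.15682459 0.11564048] 3.3
```

View pics/w1.png

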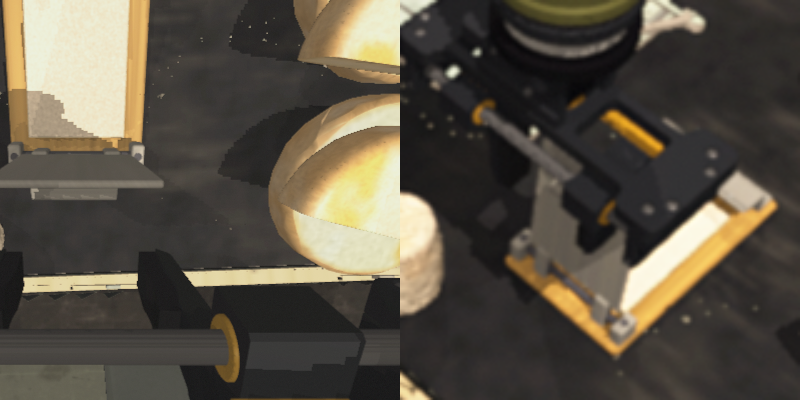

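The wrist view shows the ridge centred near column 314 (full frame) and the fingers centred near 320, so the tool is about 2.8 mm too far right. The pose reading gives the same offset. I'll correct that while following the arc.

{"op": "drive_tool", "data": {"deltas": [[[0,0,0],[0.12,-0.14,-0.6],5.4],[[0,0,0],[0.12,-0.14,-0.6],5.4],[[0,0,0],[0.12,0,-0.6],5.4],[[0,0,0],[0.11,0,-0.6],5.4],[[0,0,0],[0.12,0,-0.81],5.4],[[0,0,0],[0.12,0,-0.81],5.4],[[0,0,0],[0.28,0,-0.77],5.4],[[0,0,0],[0.28,0,-0.77],5.4],[[0,0,0],[0.43,0,-0.7],5.4],[[0,0,0],[0.43,0,-0.7],5.4],[[0,0,0],[0,0,0],5.4],[[0,0,0],[0,0,0],5.4]]}}

```text
clock: 4.3
tool_pos: [0.5847, 0.1564, 0.0926]
eef_rot: [-0.707, 0.015, 0.707, 0.014]
contact_force: [0.4, 0.1, 0.4]
opening: 0.612
```

```bash
python3 - <<'E'
from plant import r
import cv2,numpy as np
s=r.snapshot("wrist")["color"];q=r.snapshot("scene")["color"][130:290,290:450]
cv2.imwrite("pics/w2.png",np.hstack([s,cv2.resize(q,(400,400))])[:,:,::-1][:, 240:])
st=r.get_state();print(st["tool_pos"],st["clock"],st["contact_force"])
E
```

```text
[0.584272   0.15659945 0.09306177] 4.4 [-0.15866079 -0.75380571 -1.12937399]
```

View pics/w2.png

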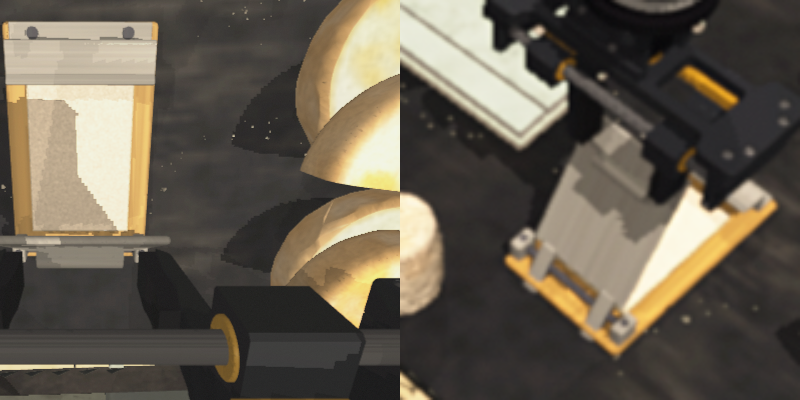

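The ridge is now centred between the fingers (both midpoints at about column 80 in the crop), and the flap is following at about 0.9 rad. I'll carry on down the arc.

{"op": "drive_tool", "data": {"deltas": [[[0,0,0],[0.56,0,-0.6],5.4],[[0,0,0],[0.56,0,-0.6],5.4],[[0,0,0],[0.67,0,-0.48],5.4],[[0,0,0],[0.67,0,-0.48],5.4],[[0,0,0],[0.75,0,-0.34],5.4],[[0,0,0],[0.75,0,-0.34],5.4],[[0,0,0],[0.6,0,-0.15],5.4],[[0,0,0],[0.6,0,-0.15],5.4],[[0,0,0],[0.3,0,0],5.4],[[0,0,0],[0.3,0,0],5.4],[[0,0,0],[0.3,0,0],5.4],[[0,0,0],[0,0,0],5.4]]}}

```text
clock: 5.4
tool_pos: [0.6157, 0.1553, 0.0322]
eef_rot: [-0.707, 0.014, 0.707, 0.014]
contact_force: [-0.4, 0.2, 1.2]
opening: 0.61
```

{"op": "drive_tool", "data": {"deltas": [[[0,0,0],[0.1,0,0],5.4],[[0,0,0],[0,0,0],5.4],[[0,0,0],[0,0,0],5.4]]}}

```text
clock: 5.65
tool_pos: [0.616, 0.1554, 0.0318]
eef_rot: [-0.707, 0.014, 0.707, 0.014]
contact_force: [-0.3, 0.0, 0.2]
opening: 0.614
```

{"op": "drive_tool", "data": {"deltas": [[[0,0,0],[0.1,0,0],5.4],[[0,0,0],[0,0,0],5.4],[[0,0,0],[0,0,0],5.4]]}}

```text
clock: 5.9
tool_pos: [0.6163, 0.1554, 0.0308]
eef_rot: [0.707, -0.014, -0.707, -0.014]
contact_force: [-0.1, -0.5, 2.1]
opening: 0.613
```

{"op": "drive_tool", "data": {"deltas": [[[0,0,0],[0.1,0,0],5.4],[[0,0,0],[0,0,0],5.4],[[0,0,0],[0,0,0],5.4]]}}

```text
clock: 6.15
tool_pos: [0.6162, 0.1553, 0.0296]
eef_rot: [0.707, -0.014, -0.707, -0.014]
contact_force: [-0.5, -0.2, 1.4]
opening: 0.616
```

```bash
python3 - <<'E'
from plant import r
import cv2,numpy as np
s=r.snapshot("wrist")["color"];q=r.snapshot("scene")["color"][130:290,290:450]
cv2.imwrite("pics/w3.png",np.hstack([s,cv2.resize(q,(400,400))])[:,:,::-1][:, 240:])
st=r.get_state();print(st["tool_pos"],st["clock"],st["contact_force"])
E
```

```text
[0.61613441 0.15532013 0.02961025] 6.25 [0.96782015 0.66526272 2.08812612]
```

View pics/w3.png

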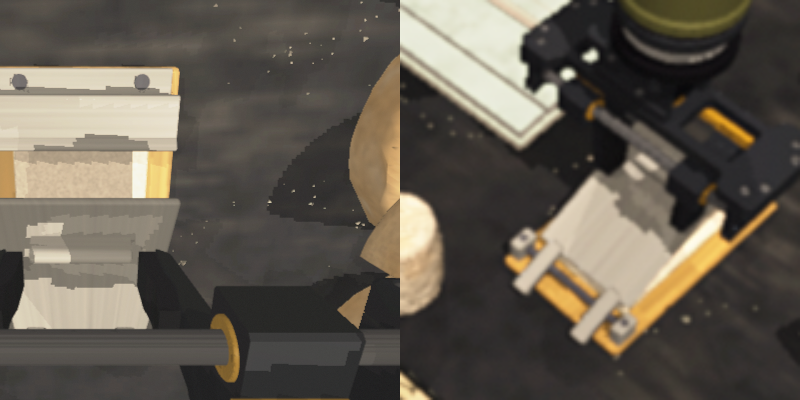

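The flap still looks raised: its edge is at row 200, against row 150 for the lip. I'll solve the angle from the calibration.

```bash
cat >> h.py <<'E'
def wrist_uv(s,st,L):
    "holder-frame points in mm -> wrist pixels"
    from scipy.spatial.transform import Rotation as R
    L=np.atleast_2d(L)/1000;a=-.0395
    P=np.c_[.6201+L[:,0]*np.cos(a)-L[:,1]*np.sin(a),.1555+L[:,0]*np.sin(a)+L[:,1]*np.cos(a),L[:,2]]
    W=np.eye(4);W[:3,:3]=R.from_quat(st["eef_rot"]).as_matrix();W[:3,3]=st["tool_pos"]
    return proj(dict(s,extrinsics=np.linalg.inv(W@s["tool_from_camera"])),P)
E
python3 - <<'E'
from plant import r
from h import *
st=r.get_state();s=r.snapshot("wrist")
for th in(0,.05,.1,.15,.2,.3,.4):
    print(th,wrist_uv(s,st,[(-75+d*np.cos(th)-h*np.sin(th),y,18+d*np.sin(th)+h*np.cos(th)) for d,h,y in((120,2,-41),(92,13,-22))]).round().tolist())
print("lip rim",wrist_uv(s,st,[(47,-48,33),(73,-48,30),(88,-53,8)]).round().tolist())
print(st["tool_pos"],st["contact_force"])
E
```

```text
0 [[396.0, 152.0], [361.0, 209.0]]
0.05 [[398.0, 154.0], [362.0, 213.0]]
0.1 [[401.0, 158.0], [363.0, 218.0]]
0.15 [[404.0, 162.0], [363.0, 224.0]]
0.2 [[406.0, 167.0], [364.0, 230.0]]
0.3 [[412.0, 180.0], [366.0, 244.0]]
0.4 [[418.0, 197.0], [368.0, 261.0]]
lip rim [[416.0, 152.0], [419.0, 97.0], [420.0, 66.0]]
[0.61613441 0.15532013 0.02961025] [0.96782015 0.66526272 2.08812612]
```

```bash
python3 - <<'E'
from plant import r
from h import *
import cv2
st=r.get_state();s=r.snapshot("wrist");S=r.snapshot("scene")
C=s["tool_from_camera"];print(C.round(3).tolist())
ci=np.linalg.inv(C)
d=dict(s,extrinsics=ci)
P=[(x,y,z) for x in(.011,-.008,-.045) for y in(-.027,-.044) for z in(-.009,.009)]
for p,u in zip(P,proj(d,P).round()):print(p,u)
q=S["color"][175:255,340:440]
w=s["color"][180:340,240:440]
cv2.imwrite("pics/w4.png",np.hstack([cv2.resize(w,(750,600),interpolation=2)[:, :400],cv2.resize(q,(750,600),interpolation=2)[:, :400]])[:,:,::-1])
cv2.imwrite("pics/w4.png",np.vstack([cv2.resize(w,(500,300),interpolation=2),cv2.resize(q,(500,300),interpolation=2)])[:,:,::-1])
E
```

```text
[[-0.001, 0.314, -0.949, -0.173], [1.0, 0.001, -0.001, 0.0], [0.0, -0.949, -0.314, -0.082], [0.0, 0.0, 0.0, 1.0]]
(0.011, -0.027, -0.009) [272. 221.]
(0.011, -0.027, 0.009) [273. 250.]
(0.011, -0.044, -0.009) [242. 221.]
(0.011, -0.044, 0.009) [244. 250.]
(-0.008, -0.027, -0.009) [267. 235.]
(-0.008, -0.027, 0.009) [269. 266.]
(-0.008, -0.044, -0.009) [234. 235.]
(-0.008, -0.044, 0.009) [237. 266.]
(-0.045, -0.027, -0.009) [254. 271.]
(-0.045, -0.027, 0.009) [257. 308.]
(-0.045, -0.044, -0.009) [214. 271.]
(-0.045, -0.044, 0.009) [218. 308.]
```

View pics/w4.png

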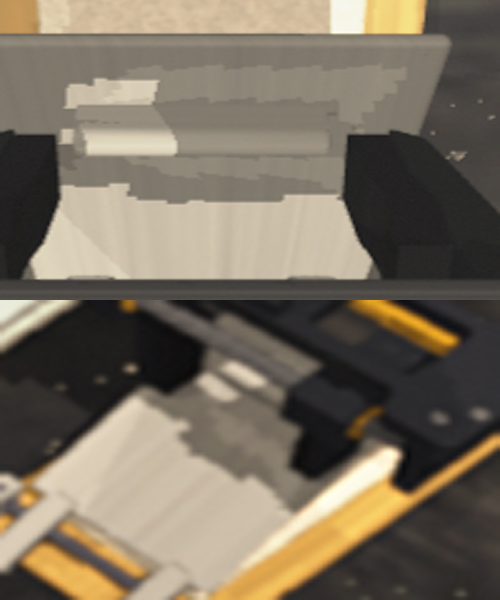

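The lip projects to within 4 px of where I see it, so the flap really is at about 0.41 rad. In all the wrist views the fingertips appear about 35 mm nearer the camera than nominal, and tips that short would touch the flap at exactly this angle. Force is only about 2 N, so I'll keep descending in steps and watch it.

{"op": "drive_tool", "data": {"deltas": [[[0,0,0],[0.3,0,0],5.4],[[0,0,0],[0.3,0,0],5.4],[[0,0,0],[0.3,0,0],5.4],[[0,0,0],[0,0,0],5.4]]}}

```text
clock: 6.73
tool_pos: [0.6166, 0.1554, 0.0214]
eef_rot: [0.707, -0.014, -0.707, -0.014]
contact_force: [-2.6, -1.7, 10.3]
opening: 0.613
```

```bash
cat > look.py <<'E'
import sys,cv2
from plant import r
from h import *
st=r.get_state();s=r.snapshot("wrist");n=sys.argv[1]
cv2.imwrite(f"pics/{n}.png",s["color"][50:350,200:500,::-1].repeat(2,0).repeat(2,1))
for th in(0,.05,.1,.2,.3,.4):
    print(th,wrist_uv(s,st,[(-75+d*np.cos(th)-h*np.sin(th),y,18+d*np.sin(th)+h*np.cos(th)) for d,h,y in((120,2,-41),(92,13,-22))]).round().tolist())
print("lip rim",wrist_uv(s,st,[(47,-48,33)]).round().tolist())
print(st["tool_pos"],st["contact_force"],st["clock"])
E
python3 look.py w5
```

```text
0 [[400.0, 156.0], [363.0, 215.0]]
0.05 [[402.0, 158.0], [364.0, 220.0]]
0.1 [[405.0, 162.0], [365.0, 225.0]]
0.2 [[411.0, 172.0], [367.0, 238.0]]
0.3 [[417.0, 186.0], [369.0, 253.0]]
0.4 [[424.0, 204.0], [371.0, 272.0]]
lip rim [[421.0, 156.0]]
[0.61664233 0.15541322 0.02141792] [-2.58626811 -1.65598949 10.30925716] 6.7333
```

View pics/w5.png

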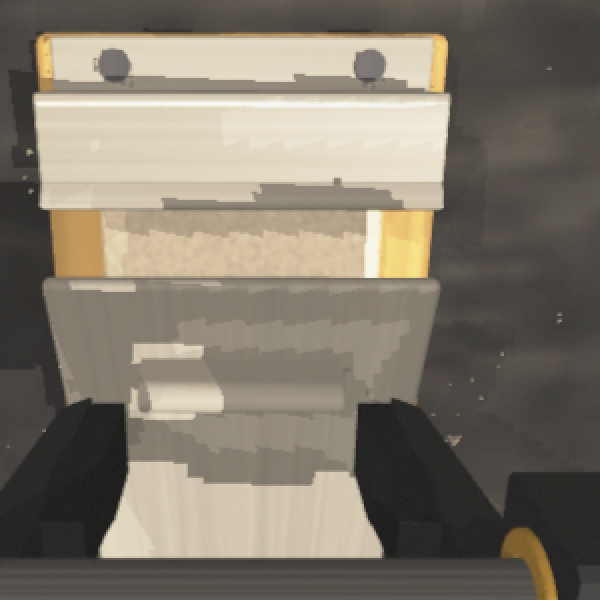

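The edge corner is at (420,190), so θ is about 0.32, but the force has risen to 10 N. I'll check whether that is a transient and look from the scene side.

{"op": "drive_tool", "data": {"deltas": [[[0,0,0],[0,0,0],5.4],[[0,0,0],[0,0,0],5.4]]}}

```text
clock: 6.95
tool_pos: [0.6166, 0.1554, 0.0216]
eef_rot: [0.707, -0.014, -0.707, -0.015]
contact_force: [-1.0, -1.5, 10.2]
opening: 0.614
```

```bash
python3 - <<'E'
from plant import r
from h import *
import cv2
from scipy.spatial.transform import Rotation as R
st=r.get_state();S=r.snapshot("scene");print(st["contact_force"],st["moment"],st["tool_pos"])
Rm=R.from_quat(st["eef_rot"]).as_matrix()
x0,y0=340,160
im=cv2.resize(S["color"][y0:y0+100,x0:x0+125],None,fx=6,fy=6,interpolation=2)[:,:,::-1].copy()
def dot(p,c):
    for u in proj(S,p): cv2.circle(im,tuple(int(v) for v in ((u-(x0,y0)+.5)*6)),4,c,-1)
tl=[(x,y,z) for x in(.011,-.024) for y in(-.027,.027,.044,-.044) for z in(-.009,.009)]
W=lambda l:st["tool_pos"]+np.array(l)@Rm.T
dot(W(tl[:8]),(0,0,255));dot(W(tl[8:]),(0,255,0))
for th,c in((.32,(255,0,255)),(0,(255,255,0))):
    dot(model([.6201,.1555,-.0395,th])[4:],c)
cv2.imwrite("pics/s6.png",im)
E
```

```text
[-1.0073734  -1.51875978 10.17071605] [0.59284203 0.08747118 0.05641728] [0.61661545 0.15538321 0.02155508]
```

View pics/s6.png

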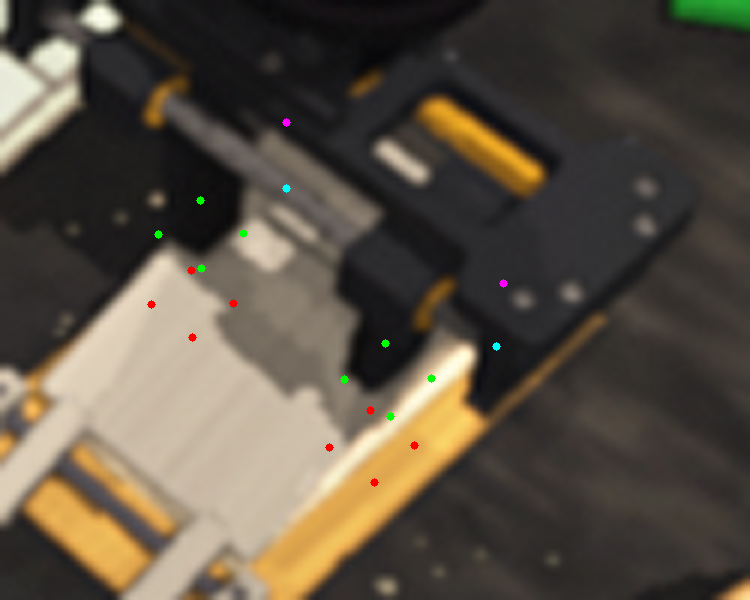

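The fingertips sit on the flap where the wrist view puts them. The extra load comes from something else: the moment places it about 6–8 cm to the left, where the gripper body overlaps the cheese-slicer frame. I'll ease up, draw back behind the ridge, and shift 35 mm right so the left finger works the middle of the flap and the body clears the frame.

{"op": "drive_tool", "data": {"deltas": [[[0,0,0],[-0.5,0,0],5.4],[[0,0,0],[-0.4,0,0.4],5.4],[[0,0,0],[0,0,0.4],5.4],[[0,0,0],[0,0,0.4],5.4],[[0,0,0],[0,0,0],5.4]]}}

```text
clock: 7.42
tool_pos: [0.6023, 0.1559, 0.0292]
eef_rot: [-0.706, 0.014, 0.708, 0.014]
contact_force: [-0.4, -0.2, 1.1]
opening: 0.614
```

{"op": "drive_tool", "data": {"deltas": [[[0,0,0],[0,0.7,0],5.4],[[0,0,0],[0,0.7,0],5.4],[[0,0,0],[0,0.7,0],5.4],[[0,0,0],[0,0.7,0],5.4],[[0,0,0],[0,0.7,0],5.4],[[0,0,0],[0,0,0],5.4]]}}

```text
clock: 7.92
tool_pos: [0.6027, 0.1177, 0.0296]
eef_rot: [-0.707, 0.016, 0.707, 0.015]
contact_force: [-0.9, -0.2, 2.1]
opening: 0.614
```

{"op": "drive_tool", "data": {"deltas": [[[0,0,0],[0.4,0,0],5.4],[[0,0,0],[0.4,0,0],5.4],[[0,0,0],[0,0,0],5.4],[[0,0,0],[0,0,0],5.4]]}}

```text
clock: 8.25
tool_pos: [0.6024, 0.121, 0.0211]
eef_rot: [-0.707, 0.014, 0.707, 0.014]
contact_force: [-0.1, -0.1, 0.6]
opening: 0.609
```

```bash
python3 look.py w7
```

```text
0 [[331.0, 130.0], [292.0, 191.0]]
0.05 [[331.0, 132.0], [292.0, 195.0]]
0.1 [[332.0, 135.0], [291.0, 200.0]]
0.2 [[333.0, 143.0], [290.0, 212.0]]
0.3 [[334.0, 156.0], [288.0, 227.0]]
0.4 [[335.0, 173.0], [287.0, 244.0]]
lip rim [[347.0, 129.0]]
[0.60244984 0.12102248 0.02112991] [-0.07023726 -0.07247676  0.61906928] 8.25
```

View pics/w7.png

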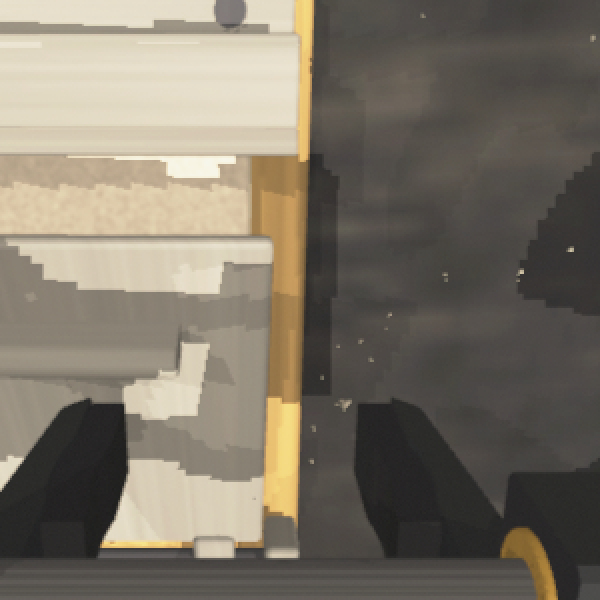

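The load is gone (0.6 N), θ is about 0.38, and the left finger is behind the right half of the ridge. I'm descending in steps. I have one picture left, so from here I'll measure the flap's edge row numerically from the colour change between paper and steel.

{"op": "drive_tool", "data": {"deltas": [[[0,0,0],[0.4,0,0],5.4],[[0,0,0],[0.4,0,0],5.4],[[0,0,0],[0.4,0,0],5.4],[[0,0,0],[0,0,0],5.4],[[0,0,0],[0,0,0],5.4]]}}

```text
clock: 8.72
tool_pos: [0.6024, 0.1211, 0.0092]
eef_rot: [-0.707, 0.014, 0.707, 0.014]
contact_force: [-0.6, 0.8, 1.8]
opening: 0.611
```

```bash
cat > edge.py <<'E'
from plant import r
from h import *
import cv2
st=r.get_state();s=r.snapshot("wrist");im=s["color"].astype(int)
for c in(290,305,318):
    d=im[:,c,0]-im[:,c,2]; print(c,"warm rows",[i for i in range(100,260) if d[i]>25][::4])
for th in(0,.045,.1,.15,.2,.3,.4):
    print(th,wrist_uv(s,st,[(-75+d*np.cos(th)-h*np.sin(th),y,18+d*np.sin(th)+h*np.cos(th)) for d,h,y in((120,2,-30),)]).round().tolist())
print("lip rim",wrist_uv(s,st,[(47,-30,33)]).round().tolist(),st["tool_pos"],st["contact_force"],st["moment"],st["clock"])
E
python3 edge.py
```

```text
290 warm rows [100, 104, 108, 112, 116, 120, 124, 128, 132, 136, 140, 144, 148, 153, 157, 161, 165, 169, 173, 177, 181, 185, 189, 220, 224, 228, 232, 236, 240, 244, 248, 252, 256]
305 warm rows [100, 104, 108, 112, 116, 120, 124, 128, 147, 151, 155, 159, 163, 167, 171, 175, 179, 183, 205, 209, 231, 235, 239]
318 warm rows [100, 104, 108, 112, 116, 120, 124, 128, 142, 146, 150, 155, 159, 163, 167, 171, 180, 184, 207, 211, 215, 219, 223, 227, 231, 235, 239, 243, 256]
0 [[308.0, 133.0]]
0.045 [[308.0, 135.0]]
0.1 [[307.0, 139.0]]
0.15 [[307.0, 143.0]]
0.2 [[306.0, 148.0]]
0.3 [[305.0, 162.0]]
0.4 [[304.0, 181.0]]
lip rim [[307.0, 132.0]] [0.60238819 0.1210714  0.00917681] [-0.55936942  0.78019634  1.83371807] [ 0.11924737 -0.10162507 -0.03605712] 8.7167
```

{"op": "drive_tool", "data": {"deltas": [[[0,0,0],[0.4,0,0],5.4],[[0,0,0],[0.4,0,0],5.4],[[0,0,0],[0,0,0],5.4],[[0,0,0],[0,0,0],5.4]]}}

```text
clock: 9.1
tool_pos: [0.6025, 0.1208, 0.0013]
eef_rot: [-0.707, 0.014, 0.707, 0.014]
contact_force: [0.4, -0.1, 1.6]
opening: 0.614
```

{"op": "drive_tool", "data": {"deltas": [[[0,0,0],[0.2,0,0],5.4],[[0,0,0],[0,0,0],5.4],[[0,0,0],[0,0,0],5.4]]}}

```text
clock: 9.35
tool_pos: [0.6026, 0.1208, -0.0005]
eef_rot: [-0.707, 0.014, 0.707, 0.014]
contact_force: [0.9, -0.4, 0.6]
opening: 0.615
```

{"op": "drive_tool", "data": {"deltas": [[[0,0,0],[0.2,0,0],5.4],[[0,0,0],[0,0,0],5.4],[[0,0,0],[0,0,0],5.4]]}}

```text
clock: 9.6
tool_pos: [0.6028, 0.1208, -0.0024]
eef_rot: [0.707, -0.014, -0.707, -0.014]
contact_force: [1.1, 0.5, 2.0]
opening: 0.613
```

{"op": "drive_tool", "data": {"deltas": [[[0,0,0],[0.15,0,0],5.4],[[0,0,0],[0,0,0],5.4],[[0,0,0],[0,0,0],5.4]]}}

```text
clock: 9.85
tool_pos: [0.6028, 0.1208, -0.0039]
eef_rot: [0.707, -0.014, -0.707, -0.014]
contact_force: [1.3, -0.6, 1.4]
opening: 0.613
```

{"op": "drive_tool", "data": {"deltas": [[[0,0,0],[0.15,0,0],5.4],[[0,0,0],[0,0,0],5.4],[[0,0,0],[0,0,0],5.4]]}}

```text
clock: 10.1
tool_pos: [0.6028, 0.1208, -0.0054]
eef_rot: [0.707, -0.014, -0.707, -0.014]
contact_force: [1.4, 1.0, 1.5]
opening: 0.608
```

```bash
python3 - <<'E'
from plant import r
from h import *
import cv2
st=r.get_state();s=r.snapshot("wrist");im=s["color"].astype(int)
cv2.imwrite("pics/w8.png",s["color"][50:350,200:500,::-1].repeat(2,0).repeat(2,1))
for c in(270,290,305):print(c,im[100:240:3,c].mean(1).round().astype(int).tolist())
for th in(0,.045,.1,.15,.2,.3):
    print(th,wrist_uv(s,st,[(-75+d*np.cos(th)-h*np.sin(th),y,18+d*np.sin(th)+h*np.cos(th)) for d,h,y in((120,2,-30),(92,13,-22))]).round().tolist())
print("lip rim",wrist_uv(s,st,[(47,-30,33)]).round().tolist(),st["tool_pos"],st["contact_force"])
E
```

```text
270 [210, 208, 204, 206, 208, 209, 204, 188, 191, 194, 195, 194, 141, 118, 175, 203, 203, 204, 203, 204, 203, 203, 204, 204, 204, 204, 204, 204, 131, 106, 106, 123, 132, 139, 136, 127, 111, 113, 112, 207, 207, 208, 208, 208, 208, 207, 209]
290 [211, 208, 207, 208, 208, 209, 203, 188, 189, 193, 196, 194, 143, 119, 182, 208, 209, 208, 208, 208, 208, 208, 207, 207, 207, 207, 207, 207, 132, 120, 106, 95, 96, 93, 92, 96, 107, 111, 190, 215, 215, 214, 215, 215, 215, 214, 215]
305 [212, 210, 208, 208, 209, 210, 205, 188, 189, 193, 196, 192, 143, 121, 190, 206, 215, 219, 219, 219, 219, 218, 208, 134, 134, 134, 134, 134, 134, 134, 134, 135, 147, 147, 147, 127, 126, 134, 147, 146, 146, 147, 146, 146, 147, 147, 148]
0 [[306.0, 139.0], [287.0, 210.0]]
0.045 [[306.0, 141.0], [286.0, 215.0]]
0.1 [[305.0, 145.0], [285.0, 222.0]]
0.15 [[305.0, 150.0], [284.0, 229.0]]
0.2 [[304.0, 156.0], [283.0, 237.0]]
0.3 [[303.0, 172.0], [281.0, 256.0]]
lip rim [[305.0, 138.0]] [ 0.60282143  0.12082786 -0.00542961] [1.35569813 0.99557224 1.47986233]
```

The edge is at about row 142 and the ridge's near corner at about row 214, so θ is about 0.05. I'll press a little further until the force shows the stop.

{"op": "drive_tool", "data": {"deltas": [[[0,0,0],[0.15,0,0],5.4],[[0,0,0],[0,0,0],5.4],[[0,0,0],[0,0,0],5.4]]}}

```text
clock: 10.4
tool_pos: [0.6027, 0.1208, -0.007]
eef_rot: [0.707, -0.014, -0.707, -0.014]
contact_force: [1.4, 0.8, 1.5]
opening: 0.618
```

{"op": "drive_tool", "data": {"deltas": [[[0,0,0],[0.15,0,0],5.4],[[0,0,0],[0,0,0],5.4],[[0,0,0],[0,0,0],5.4]]}}

```text
clock: 10.65
tool_pos: [0.6028, 0.1208, -0.0082]
eef_rot: [0.707, -0.014, -0.707, -0.014]
contact_force: [1.5, 0.2, 5.1]
opening: 0.613
```

The stop is reached at about 5 N, so the flap is flat. I'll shift 7 mm further from the slicer, then slide forward to the ridge in small steps.

{"op": "drive_tool", "data": {"deltas": [[[0,0,0],[0,0.35,0],5.4],[[0,0,0],[0,0.35,0],5.4],[[0,0,0],[0,0,-0.4],5.4],[[0,0,0],[0,0,-0.4],5.4],[[0,0,0],[0,0,-0.4],5.4],[[0,0,0],[0,0,-0.4],5.4],[[0,0,0],[0,0,0],5.4]]}}

```text
clock: 11.23
tool_pos: [0.617, 0.1135, -0.0086]
eef_rot: [-0.706, 0.014, 0.708, 0.014]
contact_force: [-1.1, 1.7, 6.3]
opening: 0.612
```

{"op": "drive_tool", "data": {"deltas": [[[0,0,0],[0,0,-0.3],5.4],[[0,0,0],[0,0,-0.3],5.4],[[0,0,0],[0,0,-0.3],5.4],[[0,0,0],[0,0,0],5.4]]}}

```text
clock: 11.57
tool_pos: [0.6245, 0.1127, -0.0089]
eef_rot: [-0.705, 0.014, 0.709, 0.014]
contact_force: [-2.8, 1.2, 7.0]
opening: 0.61
```

{"op": "drive_tool", "data": {"deltas": [[[0,0,0],[0,0,-0.3],5.4],[[0,0,0],[0,0,-0.3],5.4],[[0,0,0],[0,0,-0.3],5.4],[[0,0,0],[0,0,0],5.4]]}}

```text
clock: 11.9
tool_pos: [0.6327, 0.1116, -0.0091]
eef_rot: [-0.704, 0.015, 0.71, 0.013]
contact_force: [-4.4, 0.8, 6.2]
opening: 0.61
```

{"op": "drive_tool", "data": {"deltas": [[[0,0,0],[0,0,-0.3],5.4],[[0,0,0],[0,0,-0.3],5.4],[[0,0,0],[0,0,0],5.4]]}}

```text
clock: 12.15
tool_pos: [0.6389, 0.1111, -0.0092]
eef_rot: [-0.704, 0.015, 0.71, 0.013]
contact_force: [-3.4, -0.4, 5.1]
opening: 0.614
```

{"op": "drive_tool", "data": {"deltas": [[[0,0,0],[0,0,-0.3],5.4],[[0,0,0],[0,0,-0.3],5.4],[[0,0,0],[0,0,0],5.4]]}}

```text
clock: 12.4
tool_pos: [0.645, 0.1107, -0.0092]
eef_rot: [-0.704, 0.015, 0.709, 0.013]
contact_force: [-3.5, 0.5, 4.9]
opening: 0.61
```

It is sliding at about 3.5 N. I'll keep going until the end stop shows in the force.

{"op": "drive_tool", "data": {"deltas": [[[0,0,0],[0,0,-0.2],5.4],[[0,0,0],[0,0,-0.2],5.4],[[0,0,0],[0,0,0],5.4]]}}

```text
clock: 12.65
tool_pos: [0.6451, 0.1109, -0.0101]
eef_rot: [-0.702, 0.015, 0.712, 0.013]
contact_force: [-8.9, 0.6, 8.2]
opening: 0.614
```

{"op": "drive_tool", "data": {"deltas": [[[0,0,0],[0,0,-0.2],5.4],[[0,0,0],[0,0,0],5.4],[[0,0,0],[0,0,0],5.4]]}}

```text
clock: 12.9
tool_pos: [0.6451, 0.1109, -0.0103]
eef_rot: [-0.701, 0.015, 0.713, 0.012]
contact_force: [-12.5, 0.7, 8.3]
opening: 0.614
```

```bash
python3 - <<'E'
from plant import r
from h import *
import cv2
st=r.get_state();s=r.snapshot("wrist");im=s["color"].astype(int)
cv2.imwrite("pics/w9.png",s["color"][50:350,200:500,::-1].repeat(2,0).repeat(2,1))
for c in(275,285,300):print(c,im[140:260:3,c].mean(1).round().astype(int).tolist())
for sl in(0,10,20):
    print(sl,wrist_uv(s,st,[(-75+120+sl,-30,20),(-75+92+sl,-22,31),(-75+100+sl,-22,31)]).round().tolist())
print("lip rim",wrist_uv(s,st,[(47,-30,33)]).round().tolist(),st["tool_pos"],st["contact_force"])
E
```

```text
275 [211, 233, 229, 230, 230, 230, 230, 161, 157, 153, 121, 121, 123, 123, 218, 224, 227, 230, 157, 162, 158, 155, 158, 158, 158, 155, 154, 156, 157, 224, 219, 220, 226, 225, 218, 215, 218, 224, 225, 225]
285 [209, 232, 228, 229, 229, 225, 229, 224, 156, 153, 121, 121, 124, 122, 218, 224, 227, 157, 157, 162, 159, 155, 159, 160, 157, 156, 154, 158, 163, 227, 220, 222, 229, 230, 228, 226, 225, 226, 226, 226]
300 [207, 232, 228, 126, 134, 134, 127, 89, 133, 141, 121, 120, 124, 121, 223, 231, 233, 172, 171, 161, 158, 156, 159, 159, 159, 156, 157, 166, 172, 232, 223, 225, 229, 230, 225, 176, 175, 175, 177, 176]
0 [[289.0, 237.0], [271.0, 305.0], [270.0, 290.0]]
10 [[289.0, 217.0], [270.0, 286.0], [269.0, 270.0]]
20 [[288.0, 195.0], [269.0, 266.0], [268.0, 249.0]]
lip rim [[287.0, 247.0]] [ 0.64513853  0.11088201 -0.01034706] [-12.46457526   0.74780309   8.33269377]
```

View pics/w9.png

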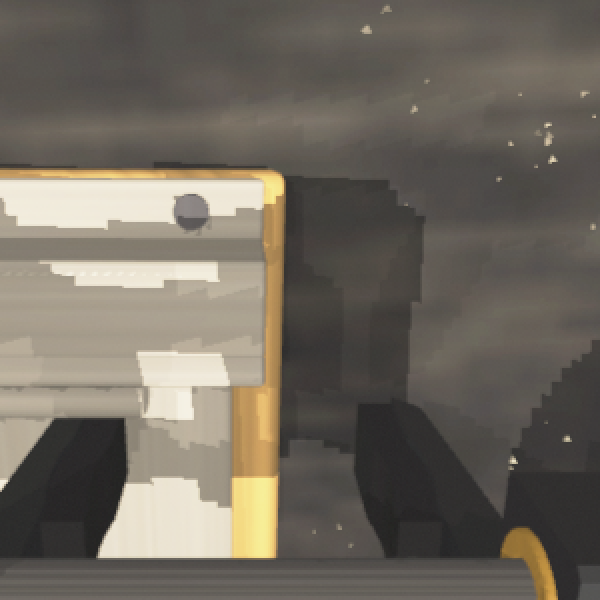

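The image shows the flap's edge hidden under the lip with no gap. The ridge sits right at the lip's rim (its near side at full-frame row 259, against 266 predicted for slide 20 and 286 for slide 10), and the push ran into a firm stop. I'm letting go: ease the down-force first, then back, then up.

{"op": "drive_tool", "data": {"deltas": [[[0,0,0],[-0.1,0,0.3],5.4],[[0,0,0],[-0.3,0,0.2],5.4],[[0,0,0],[-0.4,0,0.1],5.4],[[0,0,0],[-1,0,0.3],5.4],[[0,0,0],[-2,0,0],5.4],[[0,0,0],[-3,0,0],5.4],[[0,0,0],[-3,0,0],5.4],[[0,0,0],[-3,0,0],5.4],[[0,0,0],[-3,0,0],5.4],[[0,0,0],[0,0,0],5.4],[[0,0,0],[0,0,0],5.4],[[0,0,0],[0,0,0],5.4]]}}

```text
clock: 13.95
tool_pos: [0.6456, 0.1117, 0.1499]
eef_rot: [0.707, -0.015, -0.707, -0.014]
contact_force: [-0.4, -0.3, -0.3]
opening: 0.614
```

```bash
python3 - <<'E'
from plant import r
from h import *
import cv2
st=r.get_state();s=r.snapshot("wrist");T=r.snapshot("top");im=s["color"].astype(int)
cv2.imwrite("pics/w10.png",s["color"][:,:,::-1])
rim=wrist_uv(s,st,[(47,y,33) for y in(-35,0)]);print("rim",rim.round())
for y in(0,-30):
  for sl in(0,14,20):
    u=wrist_uv(s,st,[(45+sl,y,20),(17+sl,y,31),(25+sl,y,31)]).round();print(y,sl,u.tolist())
for y in(0,-32):
    u=wrist_uv(s,st,[(20,y,20)])[0]; c=int(u[0]); r0=int(u[1]); print("col",c,"rows from",r0-60,im[r0-60:r0+40:2,c].mean(1).round().astype(int).tolist())
# bystanders: compare top view with the start
a=cv2.imread("pics/top0.png")[:,:,::-1].astype(int);d=abs(a-T["color"]).mean(2)
for n,(u,v) in dict(drum=(323,242),brick=(286,243),pyr=(256,228)).items(): print(n,d[v-16:v+17,u-16:u+17].mean().round(1))
print(st["tool_pos"],st["contact_force"],st["clock"])
E
```

```text
rim [[310. 163.]
 [269. 164.]]
0 0 [[271.0, 163.0], [271.0, 197.0], [271.0, 188.0]]
0 14 [[270.0, 147.0], [270.0, 181.0], [270.0, 172.0]]
0 20 [[270.0, 140.0], [270.0, 174.0], [269.0, 165.0]]
-30 0 [[305.0, 163.0], [305.0, 197.0], [305.0, 188.0]]
-30 14 [[305.0, 147.0], [305.0, 181.0], [305.0, 172.0]]
-30 20 [[305.0, 140.0], [305.0, 174.0], [304.0, 165.0]]
col 272 rows from 129 [83, 107, 116, 115, 117, 119, 116, 116, 117, 117, 114, 116, 117, 108, 113, 117, 112, 84, 86, 103, 116, 119, 110, 121, 159, 176, 176, 177, 176, 177, 177, 177, 177, 177, 177, 178, 178, 177, 178, 178, 179, 179, 179, 180, 180, 178, 180, 179, 180, 180]
col 307 rows from 129 [83, 137, 182, 175, 181, 184, 178, 179, 182, 182, 176, 176, 179, 151, 157, 163, 160, 150, 183, 183, 183, 183, 182, 182, 182, 183, 182, 182, 181, 181, 180, 180, 180, 180, 180, 180, 181, 179, 180, 179, 180, 178, 178, 179, 178, 178, 178, 178, 177, 177]
drum 3.3
brick 18.6
pyr 36.4
[0.64563783 0.11169697 0.1498822 ] [-0.39322237 -0.31959905 -0.3054666 ] 13.95
```

The ridge's near side is at about row 174, which matches a slide of 20 mm exactly, and the flap stays down. The top-view differences at the brick and pyramid may just be the arm overhead, so I'll check them in the scene camera.

```bash
python3 - <<'E'
from plant import r
import cv2,numpy as np
S=r.snapshot("scene")["color"][:,:,::-1];T=r.snapshot("top")["color"][:,:,::-1]
S0=cv2.imread("pics/scene0.png");T0=cv2.imread("pics/top0.png")
for n,A,B,boxes in(("scene",S0,S,dict(pyr=(215,146,270,202),brick=(234,186,272,232),drum=(268,204,310,258))),("top",T0,T,dict(pyr=(236,207,277,249),brick=(270,228,303,260),drum=(308,228,339,258)))):
  for k,(a,b,c,d) in boxes.items():
    t=A[b:d,a:c];m=cv2.matchTemplate(B[b-12:d+12,a-12:c+12],t,cv2.TM_CCOEFF_NORMED);_,v,_,l=cv2.minMaxLoc(m)
    print(n,k,round(v,3),(l[0]-12,l[1]-12),"mean now",B[b:d,a:c].mean().round(),"before",t.mean().round())
E
```

```text
scene pyr 0.245 (9, 9) mean now 64.0 before 135.0
scene brick 0.158 (1, 0) mean now 76.0 before 137.0
scene drum 1.0 (0, 0) mean now 146.0 before 143.0
top pyr 0.931 (-1, 0) mean now 98.0 before 125.0
top brick 0.949 (0, 0) mean now 100.0 before 117.0
top drum 0.999 (0, 0) mean now 149.0 before 146.0
```

In the top view all three cheeses match their starting positions to within 1 px (about 2.4 mm). The pyramid and brick are only shaded by the arm. Handing in.

```bash
python3 -c "
from plant import r
print(r.finish_job(), r.get_state()['clock'])"
```

```text
the job is handed in; nothing more can be done
the job is handed in; nothing more can be done
```

The holder is closed: the flap was folded flat with the fingertips, then slid forward by its finger ridge until its edge was under the lip. I handed the job in just after 14 s on the robot's clock; it gave no verdict.

**How it went**
- **Flat stop:** the flap reached its firm stop with about 5 N of downward force, after folding with the slide still drawn back.
- **Sliding home:** it slid at about 3.5 N and reached the end stop, where the push was about 12 N. The highest readings were about 12 N forward and 8 N down, well under the 35 N limit.
- **Letting go:** I eased off, backed away and lifted about 16 cm.

**Last checks**
- **Flap position:** after release, the ridge in the wrist camera is where a 20 mm slide should put it, and the flap stays down beneath the lip.
- **Clearance:** the force on the tool reads about zero.
- **Cheeses:** in the top view they are within 1 px (about 2.4 mm) of where they started. The scene camera could only confirm the drum, because the arm blocks its view of the pyramid and brick.

**What disagreed**
- **Finger length:** the fingertips appeared and behaved about 35 mm shorter than the stated tip reach, so I set the height by force and pictures.
- **Contact on the left:** something to the left of the gripper took about 10 N during the first fold, probably its body on the cheese-slicer frame. I did not check whether the slicer moved. I shifted about 4 cm to the right and finished with the left finger alone.
- **Final picture:** I had used up the 12 views, so the after-release check is by pixel values only.

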